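# Secure the tumbler carrier with a linch pin

## Task

The sample carrier on the tumbler's square stub shaft is not locked yet. Take the linch pin out of its blue stand, push it down through the cross hole near the shaft's free end until its shoulder sits fully home, with the sprung ring still open and pointing out past the free end, then flip the ring down over the shaft end until it snaps shut around the pin's end, and let go. Feel for the hole gently, never forcing the pin against the shaft or the carrier, and leave the bottle, the beaker and the spanner where they are.

Things in the scene. Friction and masses are not known exactly. Their poses are not given: they have to be found in the camera images.
- linchpin: Loose linch pin, about 150 to 240 g, upright in the blue stand. Origin: middle of its orange handle tab, 26 mm along pin x, 14 mm along pin y (grip it across y), 44 mm tall. z points up, away from the nose. Below the handle is a steel collar, 22 mm in diameter, 14 mm tall, then the shank. A brass ring is hinged on the collar (ring).
- pin_shoulder (a point): Centre of the collar's underside (the shoulder), 36 mm below the handle's middle, axes as the pin; it rests on the shaft's top when the pin is home.
- pin_nose (a point): Tip of the shank, 104 mm below the handle's middle, axes as the pin. The shank is round, 12 mm in diameter, 68 mm long from the shoulder; its last 5 mm taper to 10 mm at the nose.
- ring (a joint): Angle of the ring's hinge, rad. 0 = open: ring nearly level, pointing to pin -x. 1.7 = shut: it hangs straight down around shaft and pin end. The hinge line runs along pin y, 8 mm above the shoulder. Over-centre spring: below 0.65 it springs back open, above it snaps shut by itself, so push it to 0.8 or more. At the far edge it resists with about 5 N at first, fading to nothing at 0.65.
- ring_far (a point): Middle of the ring's far edge (centre of the wire), 83 mm from the hinge line: the place to push, down and then inward along the ring's arc. The ring is a circle of brass wire 5 mm thick, 84 mm mean diameter; shut, this point is 7 mm below the pin's nose.
- drive: Beige tumbler drive, fixed. Origin: on the bench under hole_nominal. x points from the shaft's free end into the drive, z up. The steel stub shaft, 30 mm square, runs level along x, its flat top 130 mm above the bench. Carrier hub (46 mm round) from x = 40 mm; two upright sample cylinders 38 mm round at x = 58, y = -75 and 75 mm, tops at 163 mm; beige case from x = 85 mm, 190 mm wide, 180 mm tall.
- hole_nominal (a point): Nominal mouth of the shaft's cross hole, on the shaft's top; axes as the drive. The hole is vertical, 13.5 mm in diameter, right through. The shaft has end play not measured here: the true hole lies from -14 to +14 mm along drive x from this point (0 along y), so find it by feel or sight; it does not shift when pressed lightly. The shaft's free end is 24 mm beyond the true hole, towards -x.
- stand: Blue steel pin stand, fixed: block 56 x 56 mm, 78 mm tall, on a foot 90 x 90 mm; origin under its middle. The pin stands in its upright 15 mm hole, shoulder on the top face, open ring clear above it. Lift the pin straight up by 75 mm to clear it.
- reagent_bottle: Amber reagent bottle, 60 mm in diameter, 130 mm tall, origin under its middle. Leave alone.
- beaker: Glass beaker, 66 mm in diameter, 80 mm tall, origin under its middle. Leave alone.
- spanner: Steel spanner, 140 mm long, lying on the bench. Leave alone.

How it is judged:
By the outcome, as a careful person would: the job done as asked, in the order asked, and still so for the second after the job is handed in, with the robot touching nothing.
It also fails if it takes over 69 s, if anything falls off the work surface, if the arm or the gripper's body presses on something with over 40 N, if the wrist force passes 120 N, or if a joint passes its speed limit or range.

## Robot

A 6-joint arm with a two-finger parallel gripper is mounted at the origin on the work surface. World frame = base frame: x ahead of the robot, y to its left, z up, the work surface at z = 0. Lengths are in m, angles in rad, forces in N, time in s.
With the tool pointing down it reaches from about 0.25 to 0.725 m from the base axis. Payload 4 kg.
Tool frame: the origin (TCP) lies at the very end of the fingers, on their centre line; the grasp point (between the pads) lies 19 mm behind it; z points along the fingers, y is the line along which they close (so a half turn about z gives the same grasp; the last joint's range is limited). The gripper opens to 85 mm and grips with 20 to 120 N. Pads are 22 mm wide; open, the fingers measure 114 mm over their backs; the gripper's body (76 mm by 85 mm) begins 54 mm behind the grasp point. The pads swing forward as they close: fully open they stand 13 mm farther back than shut.
Start: joints at [1.148, 0.241, 0.005, 1.335, 0, 1.571], TCP at [0.205, 0.456, 0.231] pointing down, gripper open.
Joint ranges: [-2.72, 2.72], [-1.05, 1.87], [-1.09, 1.28], [-1.99, 2.15], [-1.42, 1.44], [-3.14, 3.14]. Speed limits (rad/s): [2.79, 2.79, 3.14, 3.14, 3.14, 3.14].

## Interface

Orientations are given as a unit quaternion [x, y, z, w].
In Python, from workcell import bot, vision, workorder gives the robot as it stands.
- The arm moves only by the shell command python3 -m creep 'ROWS' [OPENING]. ROWS is JSON, a list of rows, each a list of 2 entries, a list of its own where there are three numbers: the shift along the tool's x, y, z in mm, then the turn, a rotation vector about the tool's x, y, z in rad. In form: [[[dx, dy, dz], [wx, wy, wz]], ...]. A call has 1 to 12 rows; each row shifts and turns the commanded pose from where the row before left it, along the tool's axes as they then stand; what a row does not reach is not made up. A row lasts 1/8 s, in which the tool goes at most 62.5 mm and 10.7 degrees, less where a joint would pass 70% of its speed; a pose out of reach is approached as far as the arm can. A call is refused whole if a number of a shift passes 62.5 or a number of a turn 0.188, either way. A call with a gripper value outside its range is refused whole. OPENING is the finger opening in mm, from 0 to 85.4, set as the call begins (- or left out, the last holds). The fingers move at their own pace and stop on an object; the grip force is fixed at half the most. Time passes only in rows, so rows that do not move let the fingers close. It gives the time, the measured TCP pose, the force, the opening and the grip force at its end, in the units of the state.
- bot.get_obs(): the state, without advancing time (a new reading comes with each control period).
- vision.camera(name): name is "scene" or "top" or "wrist"; returns a dict with "image" (384x512x3 uint8, blue, green, red), "z_map" (384x512 float32, m along the optical axis (not along the pixel's ray), 0 where there is no reading), "K" (3x3 intrinsics, pixels), "k1" (the pictures are not rectified: a ray, as slopes to the right and down, at radius r is drawn at 1 + k1 r^2 times it, then the intrinsics apply), "rvec" (rotation vector, rad) and "tvec" (3), from world to camera coordinates, as OpenCV has them; the wrist camera has in their place "tool_from_camera" (4x4, takes a point from camera to tool coordinates, whose origin is the TCP and whose axes are the flange's). Camera axes: x right, y down, z forward; pixel columns grow to the right and rows downward; lengths in m; the calibration is good to about 2 mm. A picture is of the moment at which its call begins: read the wrist's pose just before it.
- workorder.job_done(): hands the job in; it is judged then, once.
Trained networks look in a picture, given as the dict that the camera call returned (one of the last four; its "shot" number tells which), for a name from the list of things; names that differ only in an ending like _2 or _b are one class to them, and where a whole thing is asked for, a point or a joint stands for the part that bears it (a point fixed in the world has none). Each returns a list of dicts, best first, with "score" (0 to 1); they miss things now and then, are a little off and sometimes report something else, mostly with a low value. They report only what shows in the picture. A call takes as long as a camera call.
- vision.spot_in(picture, query): "position" ([column, row] in pixels, amid what is visible of it).
- vision.place_of(picture, query): "position" ([column, row] in pixels: a listed point, or the origin of a listed thing).
The state is a dict: "clock": time; "joint_pos": joint angles; "joint_vel": joint speeds; "tau": joint torques, N m; "eef_pos": TCP position; "tool_rot": TCP orientation; "ft_force": force on the tool from outside, world axes, zero at the start; "ft_torque": the same for the moment, N m; "grip_width": finger opening in m; "grasp_force": force on a finger pad.
Only numpy, scipy, OpenCV 4.12 (cv2) and the standard library are available. Lean on these libraries where they do the work, as an engineer would, in place of code of your own. Each camera call takes 0.05 s, during which the arm holds its last target. There are 200 camera calls.

## Working session

There is one attempt and no reset: what is moved stays moved. The work goes in short steps, Python scripts to look and compute and a shell command to move; the robot and the scene stay as the last step left them, time stands still between calls to the robot, and variables do not carry over. Pictures are saved under pics/ and viewed, at most 10 in all, crops included, and the job is handed in when it is done.

```bash
mkdir -p pics; ls; cat > h.py <<'E'
import numpy as np, cv2
from scipy.spatial.transform import Rotation as R
from workcell import bot, vision, workorder
def cam(name):
    o=bot.get_obs(); p=vision.camera(name)
    if name=="wrist":
        T=np.eye(4); T[:3,:3]=R.from_quat(o["tool_rot"]).as_matrix(); T[:3,3]=o["eef_pos"]
        p["W"]=T@np.array(p["tool_from_camera"])
    else:
        M=np.eye(4); M[:3,:3]=cv2.Rodrigues(np.array(p["rvec"],float))[0]; M[:3,3]=np.ravel(p["tvec"])
        p["W"]=np.linalg.inv(M)
    return p
def ray(p,uv):
    K=np.array(p["K"],float); d=np.array([(uv[0]-K[0,2])/K[0,0],(uv[1]-K[1,2])/K[1,1]])
    s=d.copy()
    for _ in range(10): s=d/(1+p["k1"]*(s@s))
    return np.r_[s,1]
def at_z(p,uv,z):
    r=p["W"][:3,:3]@ray(p,uv); c=p["W"][:3,3]; return c+r*(z-c[2])/r[2]
def at_depth(p,uv):
    z=p["z_map"][int(round(uv[1])),int(round(uv[0]))]; return (p["W"]@np.r_[ray(p,uv)*z,1])[:3] if z>0 else None
def cloud(p):
    v,u=np.nonzero(p["z_map"]>0); K=np.array(p["K"],float)
    d=np.stack([(u-K[0,2])/K[0,0],(v-K[1,2])/K[1,1]],1); s=d.copy()
    for _ in range(10): s=d/(1+p["k1"]*(s**2).sum(1,keepdims=True))
    z=p["z_map"][v,u][:,None]
    return np.c_[s*z,z]@p["W"][:3,:3].T+p["W"][:3,3],u,v
E
cat > a.py <<'E'
from h import *
np.set_printoptions(precision=4,suppress=True)
zs=dict(linchpin=.078+.036,pin_shoulder=.078,ring_far=.086,drive=0,hole_nominal=.13,stand=0,reagent_bottle=0,beaker=0,spanner=0.005)
for n in ("top","scene"):
    p=cam(n); print(n,p["W"][:3,3]); cv2.imwrite(f"pics/{n}0.png",p["image"])
    for q,z in zs.items():
        for d in vision.place_of(p,q)[:2]: print(q,round(d["score"],2),np.round(d["position"],1),at_z(p,d["position"],z),at_depth(p,d["position"]))
E
python3 a.py; python3 -c "from h import *;print(bot.get_obs())"
```

```text
pics
top [ 0.5521 -0.0948  0.8221]
linchpin 0.89 [358.2 256.3] [ 0.4976 -0.2777  0.114 ] [ 0.4993 -0.2722  0.1354]
pin_shoulder 0.67 [354.  253.5] [ 0.4999 -0.2792  0.078 ] [ 0.5039 -0.2649  0.1359]
ring_far 0.8 [398.9 239.5] [ 0.5268 -0.3602  0.086 ] [ 0.5272 -0.3557  0.0985]
drive 0.7 [156.4 252.2] [0.4888 0.0989 0.    ] [ 0.4887  0.0991 -0.0007]
hole_nominal 0.76 [135.1 259.4] [0.4856 0.1044 0.13  ] [0.4852 0.1055 0.1261]
stand 0.63 [342.2 250.4] [ 0.5003 -0.2744  0.    ] [ 0.5052 -0.2574  0.0777]
reagent_bottle 0.93 [221.3 104.5] [ 0.7934 -0.0228  0.    ] [ 0.7696 -0.0299  0.0812]
beaker 0.69 [303.9 126.6] [ 0.7511 -0.1936  0.    ] [ 0.7505 -0.1933  0.0025]
spanner 0.92 [249.3 271.7] [ 0.4552 -0.0884  0.005 ] [ 0.4554 -0.0884  0.0071]
spanner 0.71 [218.8 102.4] [ 0.7963 -0.018   0.005 ] [ 0.7718 -0.0257  0.0869]
scene [1.0504 0.2593 0.6227]
linchpin 0.62 [223.  115.9] [ 0.495  -0.2771  0.114 ] [ 0.5052 -0.2672  0.1234]
pin_shoulder 0.78 [223.2 125.9] [ 0.4867 -0.2863  0.078 ] [ 0.5045 -0.2691  0.0952]
ring_far 0.52 [192.1 116.7] [ 0.5142 -0.3615  0.086 ] [ 0.4293 -0.4597  0.0011]
[... 416 characters left out ...]
joint_pos': array([1.14800427e+00, 2.40608613e-01, 5.00432217e-03, 1.33519172e+00,
       1.07133762e-05, 1.57082524e+00]), 'joint_vel': array([ 6.65998013e-05, -2.70360556e-04,  1.74930097e-04,  4.68212769e-04,
       -3.84298661e-04, -9.43604528e-04]), 'tau': array([-8.67363760e-04, -3.72214794e+01,  2.52697206e+01,  1.21853183e-03,
       -1.82293215e-04,  4.95531424e-06]), 'eef_pos': array([0.20515315, 0.45597921, 0.23130381]), 'tool_rot': array([ 2.09839188e-01,  9.77735913e-01,  1.27800398e-06, -5.20438832e-06]), 'ft_force': array([-0.66392342, -0.33836584, -0.52887844]), 'ft_torque': array([-0.00109132, -0.02299871,  0.00506801]), 'grasp_force': 0.0, 'grip_width': 0.08554273113576075}
```

```bash
python3 -c "
import cv2,numpy as np
a=cv2.imread('pics/top0.png')[60:384];b=cv2.imread('pics/scene0.png')[60:384]
cv2.imwrite('pics/m.png',np.vstack([cv2.resize(a[130:290,60:460],(800,320)),cv2.resize(b[:280,100:],None,fx=1,fy=1) if 0 else cv2.resize(b,(800,280)) if 0 else np.pad(b[:280],((0,0),(0,288),(0,0)))]))"
```

```text
(no output)
```

View pics/m.png

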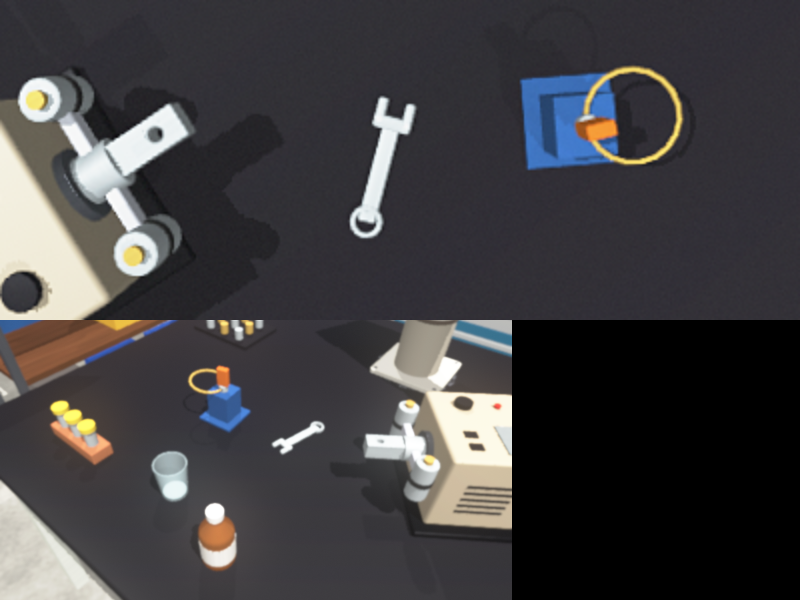

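```bash
cat > b.py <<'E'
from h import *
np.set_printoptions(precision=4,suppress=True)
for n in ("top","scene"):
    p=cam(n); P,u,v=cloud(p); I=p["image"][v,u].astype(int)
    def show(t,m):
        Q=P[m]
        if len(Q)<5: print(n,t,len(Q)); return
        r=cv2.minAreaRect(Q[:,:2].astype(np.float32)); print(n,t,len(Q),Q.mean(0),"rect",np.array(r[0]),np.array(r[1]),round(r[2],2))
    near=lambda x,y,d:np.hypot(P[:,0]-x,P[:,1]-y)<d
    hsv=cv2.cvtColor(p["image"],cv2.COLOR_BGR2HSV)[v,u]
    N=near(.50,-.275,.12)
    show("handle top",N&(P[:,2]>.128)&(P[:,2]<.15))
    show("stand top",near(.5,-.27,.05)&(abs(P[:,2]-.078)<.004)&(hsv[:,0]>95)&(hsv[:,0]<130)&(hsv[:,1]>80))
    show("ring",N&(P[:,2]>.082)&(P[:,2]<.12)&~near(.50,-.272,.02))
    show("shaft top",near(.487,.105,.06)&(abs(P[:,2]-.13)<.006))
    show("case top",near(.487,.24,.2)&(abs(P[:,2]-.18)<.005))
    show("cyl tops",near(.487,.15,.13)&(abs(P[:,2]-.163)<.004))
    for s in (1,-1): show("cyl%d"%s,near(.487+s*.075,.16,.04)&(abs(P[:,2]-.163)<.004))
E
python3 b.py
```

```text
top handle top 119 [ 0.5022 -0.2756  0.135 ] rect [ 0.5017 -0.2756] [0.0129 0.026 ] 14.69
top stand top 613 [ 0.5024 -0.2715  0.0776] rect [ 0.5019 -0.2763] [0.0554 0.0561] 5.82
top ring 353 [ 0.5131 -0.3221  0.0937] rect [ 0.5128 -0.3184] [0.0877 0.0809] 13.48
top shaft top 934 [0.4766 0.1195 0.1298] rect [0.484  0.1243] [0.0668 0.0904] 50.53
top case top 9776 [0.3966 0.2302 0.1796] rect [0.395  0.2375] [0.1906 0.1599] 34.94
top cyl tops 416 [0.4439 0.1618 0.1628] rect [0.4489 0.1578] [0.1841 0.0384] 34.11
top cyl1 0
top cyl-1 106 [0.4137 0.1543 0.1632] rect [0.4153 0.1551] [0.0783 0.0024] 33.66
scene handle top 79 [ 0.5023 -0.2711  0.135 ] rect [ 0.5009 -0.2725] [0.0142 0.0259] 13.39
scene stand top 243 [ 0.5035 -0.2625  0.0792] rect [ 0.4997 -0.2733] [0.0583 0.0586] 5.73
scene ring 151 [ 0.5214 -0.3171  0.0951] rect [ 0.516  -0.2996] [0.1113 0.0824] 78.74
scene shaft top 644 [0.4827 0.1191 0.1307] rect [0.4817 0.1202] [0.0598 0.0844] 41.11
scene case top 4857 [0.413  0.2261 0.1817] rect [0.397  0.2368] [0.1915 0.1515] 34.55
scene cyl tops 468 [0.4673 0.1948 0.1632] rect [0.4569 0.1743] [0.1983 0.086 ] 53.48
scene cyl1 0
scene cyl-1 76 [0.4154 0.1588 0.1629] rect [0.4136 0.1579] [0.0795 0.0021] 35.09
```

The views show the pin at top-camera (358,256), its ring pointing to lower-right in world terms (yaw about -75.5°). The shaft's dark cross hole is at about (137,257), and drive x has a yaw of about 124.5°. I'll add a helper that works out the moves, then measure the hole from the top picture.

```bash
cat >> h.py <<'E'
def plan(target,yaw_x):
    "tool-frame shift (mm) to target in present axes, and tool-z turn (rad) making tool x have yaw_x (deg)"
    o=bot.get_obs(); r=R.from_quat(o["tool_rot"]); m=r.as_matrix()
    y=np.degrees(np.arctan2(m[1,0],m[0,0])); t=-np.radians((yaw_x-y+180)%360-180)
    tgt=R.from_euler("z",yaw_x,degrees=True)*R.from_euler("x",180,degrees=True)
    print("clock %.2f"%o["clock"],"tcp",o["eef_pos"].round(4),"yaw %.2f"%y,"shift now-axes",(m.T@(np.array(target)-o["eef_pos"])*1000).round(1),"rotvec",(r.inv()*tgt).as_rotvec().round(4),"shift final-axes",(tgt.as_matrix().T@(np.array(target)-o["eef_pos"])*1000).round(1),"F",o["ft_force"].round(1))
E
cat > c.py <<'E'
from h import *
np.set_printoptions(precision=4,suppress=True)
plan([.502,-.2757,.20],104.5)
ax=np.array([np.cos(np.radians(124.5)),np.sin(np.radians(124.5))]); n=np.array([-ax[1],ax[0]])
for c in ("top","scene"):
    p=cam(c); g=cv2.cvtColor(p["image"],cv2.COLOR_BGR2GRAY)
    u,v=np.meshgrid(range(512),range(384)); 
    pts=np.array([at_z(p,(a,b),.13)[:2] for b in range(150,300) for a in range(80,480)]); G=g[150:300,80:480].ravel()
    d=pts-[.4856,.1055]; s=d@ax; t=d@n
    m=(abs(s)<.06)&(abs(t)<.035)
    # lateral profile and hole
    for lo in np.arange(-.048,.04,.008):
        k=m&(s>=lo)&(s<lo+.008)&(G>120); print(c,"s %.3f"%lo,k.sum(),t[k].min() if k.any() else None,t[k].max() if k.any() else None)
    k=m&(abs(t)<.011)&(abs(s)<.022)&(G<110); print("hole dark",k.sum(),s[k].mean(),t[k].mean(),pts[k].mean(0))
    print("profile",[(round(a,3),int(G[m&(abs(t)<.004)&(abs(s-a)<.0025)].mean())) for a in np.arange(-.05,.045,.005) if (m&(abs(t)<.004)&(abs(s-a)<.0025)).any()])
E
python3 c.py
```

```text
clock 1.10 tcp [0.2052 0.456  0.2313] yaw 155.78 shift now-axes [-570.9 -545.5   31.3] rotvec [-0.     0.     0.895] shift final-axes [-782.7  104.2   31.3] F [ 0.5  0.3 -0.5]
top s -0.048 0 None None
top s -0.040 0 None None
top s -0.032 79 -0.016743788715793132 0.014342902682886374
top s -0.024 88 -0.01669241619786258 0.014397716249998901
top s -0.016 75 -0.016641692780387417 0.014507064519515172
top s -0.008 62 -0.016542202797772954 0.014561603422316603
top s 0.000 86 -0.01649344159355237 0.014616054954807198
top s 0.008 86 -0.01644534022297882 0.014233902136135072
top s 0.016 87 -0.01684179986537961 0.015215542780113058
top s 0.024 89 -0.016750002913258056 0.01532405360660003
top s 0.032 96 -0.03233395771048853 0.021981105695236303
hole dark 36 -0.0063893146944039554 -0.0007638133849051782 [0.4898 0.1007]
profile [(np.float64(-0.05), 49), (np.float64(-0.045), 38), (np.float64(-0.04), 40), (np.float64(-0.035), 98), (np.float64(-0.03), 189), (np.float64(-0.025), 240), (np.float64(-0.02), 239), (np.float64(-0.015), 223), (np.float64(-0.01), 62), (np.float64(-0.005), 97), (np.float64
[... 887 characters left out ...]
float64(-0.05), 58), (np.float64(-0.045), 54), (np.float64(-0.04), 54), (np.float64(-0.035), 61), (np.float64(-0.03), 128), (np.float64(-0.025), 236), (np.float64(-0.02), 251), (np.float64(-0.015), 251), (np.float64(-0.01), 241), (np.float64(-0.005), 205), (np.float64(-0.0), 182), (np.float64(0.005), 229), (np.float64(0.01), 250), (np.float64(0.015), 251), (np.float64(0.02), 251), (np.float64(0.025), 252), (np.float64(0.03), 252), (np.float64(0.035), 250), (np.float64(0.04), 213)]c.py:14: RuntimeWarning: Mean of empty slice.
  k=m&(abs(t)<.011)&(abs(s)<.022)&(G<110); print("hole dark",k.sum(),s[k].mean(),t[k].mean(),pts[k].mean(0))
  ret = ret.dtype.type(ret / rcount)
  ret = um.true_divide(
```

```bash
python3 -m creep '[[[-20,-20,-20],[0,0,0]],[[-36,-34,-10],[0,0,0]],[[-36,-34,0],[0,0,0]],[[-36,-34,0],[0,0,0]],[[-36,-34,0],[0,0,0]],[[-36,-34,0],[0,0,0]],[[-36,-34,0],[0,0,0]],[[-36,-34,0],[0,0,0]],[[-36,-34,0],[0,0,0]],[[-36,-34,0],[0,0,0]],[[-36,-34,0],[0,0,0]],[[-36,-34,0],[0,0,0]]]' 85
```

```text
clock: 2.7
eef_pos: [0.4233, -0.0757, 0.2615]
tool_rot: [0.21, 0.978, 0.0, 0.0]
ft_force: [0.4, 0.1, 0.2]
grip_width: 0.0852
grasp_force: 0.0
```

```bash
python3 -m creep '[[[-36,-34,0],[0,0,0]],[[-36,-34,10],[0,0,0]],[[-36,-34,10],[0,0,0]],[[-36,-34,0],[0,0,0]],[[-11,-18,0],[0,0,0]],[[0,0,0],[0,0,0.179]],[[0,0,0],[0,0,0.179]],[[0,0,0],[0,0,0.179]],[[0,0,0],[0,0,0.179]],[[0,0,0],[0,0,0.179]],[[0,0,0],[0,0,0]]]'
cat > d.py <<'E'
from h import *
np.set_printoptions(precision=4,suppress=True)
p=cam("wrist"); cv2.imwrite("pics/w1.png",p["image"])
P,u,v=cloud(p)
for t,lo,hi,dd in (("handle",.132,.139,.04),("stand",.074,.082,.06),("ring",.084,.105,.12)):
    m=(P[:,2]>lo)&(P[:,2]<hi)&(np.hypot(P[:,0]-.502,P[:,1]+.2757)<dd); Q=P[m]
    print(t,m.sum(), Q.mean(0) if m.any() else 0, cv2.minAreaRect(Q[:,:2].astype(np.float32)) if m.sum()>5 else 0)
for q in ("linchpin","ring_far"):
    print(q,[(round(d["score"],2),at_z(p,d["position"],dict(linchpin=.114,ring_far=.096)[q])) for d in vision.place_of(p,q)[:2]])
plan([.502,-.2757,.099],104.5)
E
python3 d.py
```

```text
clock: 4.08
eef_pos: [0.5008, -0.2775, 0.2416]
tool_rot: [0.611, 0.791, 0.0, -0.0]
ft_force: [0.3, -0.2, -0.2]
grip_width: 0.0852
grasp_force: 0.0
handle 494 [ 0.5011 -0.2748  0.1354] ((0.5013533234596252, -0.2753371000289917), (0.013838366605341434, 0.02604176104068756), 14.488152503967285)
stand 1997 [ 0.5005 -0.2712  0.0778] ((0.501250684261322, -0.2756560146808624), (0.05611739307641983, 0.055517639964818954), 5.484612941741943)
ring 1210 [ 0.5116 -0.3137  0.0932] ((0.5116317868232727, -0.3139409124851227), (0.08689900487661362, 0.08704700320959091), 59.42599868774414)
linchpin [(0.76, array([ 0.5005, -0.276 ,  0.114 ]))]
ring_far [(0.8, array([ 0.5244, -0.357 ,  0.096 ]))]
clock 4.22 tcp [ 0.5009 -0.2778  0.2415] yaw 104.64 shift now-axes [  1.7   1.6 142.5] rotvec [ 0.0001 -0.0001  0.0024] shift final-axes [  1.8   1.6 142.5] F [-0.2  0.3  0.1]
```

```bash
python3 -m creep '[[[2,1,30],[0,0,0]],[[0,0,40],[0,0,0]],[[0,0,30],[0,0,0]],[[0,0,20],[0,0,0]],[[0,0,15],[0,0,0]],[[0,0,7],[0,0,0]],[[0,0,0],[0,0,0]]]' && python3 -m creep '[[[0,0,0],[0,0,0]],[[0,0,0],[0,0,0]],[[0,0,0],[0,0,0]],[[0,0,0],[0,0,0]],[[0,0,0],[0,0,0]],[[0,0,0],[0,0,0]],[[0,0,0],[0,0,0]],[[0,0,0],[0,0,0]]]' 0
```

```text
clock: 5.1
eef_pos: [0.5015, -0.2759, 0.0993]
tool_rot: [0.612, 0.791, -0.0, -0.0]
ft_force: [0.6, -0.6, 0.0]
grip_width: 0.0854
grasp_force: 0.0
clock: 6.1
eef_pos: [0.5017, -0.276, 0.0997]
tool_rot: [0.612, 0.791, 0.0, 0.0]
ft_force: [-0.6, 0.4, 3.0]
grip_width: 0.0128
grasp_force: 58.7
```

```bash
python3 -m creep '[[[0,0,-5],[0,0,0]],[[0,0,-10],[0,0,0]],[[0,0,-20],[0,0,0]],[[0,0,-30],[0,0,0]],[[0,0,-35],[0,0,0]],[[0,0,-35],[0,0,0]],[[0,0,-30],[0,0,0]],[[0,0,-20],[0,0,0]],[[0,0,-5],[0,0,0]],[[0,0,0],[0,0,-0.175]],[[0,0,0],[0,0,-0.175]],[[0,0,0],[0,0,0]]]'; python3 -c "
from h import *
plan([.53,.045,.29],124.5)"
```

```text
clock: 7.6
eef_pos: [0.501, -0.2756, 0.2882]
tool_rot: [0.466, 0.885, 0.0, -0.001]
ft_force: [0.5, 0.5, -2.1]
grip_width: 0.0132
grasp_force: 58.6
clock 7.60 tcp [ 0.501  -0.2756  0.2882] yaw 124.43 shift now-axes [248.1 205.2  -1.5] rotvec [-0.001  -0.002  -0.0012] shift final-axes [247.8 205.5  -1.8] F [ 0.5  0.5 -2.1]
```

```bash
python3 -m creep '[[[15,12,0],[0,0,0]],[[31,26,0],[0,0,0]],[[36,30,0],[0,0,0]],[[36,30,0],[0,0,0]],[[36,30,0],[0,0,0]],[[36,30,0],[0,0,0]],[[31,25,0],[0,0,0]],[[20,16,0],[0,0,0]],[[7,6,0],[0,0,0]],[[0,0,0],[0,0,0]],[[0,0,0],[0,0,0]]]'; cat > e.py <<'E'
from h import *
np.set_printoptions(precision=4,suppress=True)
plan([.489,.101,.29],124.5)
I=[]
for c in ("wrist","top","scene"):
    p=cam(c); I.append(p["image"])
    for q,z in (("hole_nominal",.13),("pin_nose",.199),("pin_shoulder",.267),("ring_far",.29)):
        print(c,q,[(round(d["score"],2),np.round(d["position"],0),at_z(p,d["position"],z)) for d in vision.place_of(p,q)[:1]])
    np.savez(f"{c}.npz",**{k:p[k] for k in("image","z_map","K","k1","W")})
cv2.imwrite("pics/e.png",np.vstack([cv2.resize(I[0],(512,384))[:, :],np.hstack([I[1][100:300,60:316],I[2][50:250,256:512]])]))
E
python3 e.py
```

```text
clock: 8.98
eef_pos: [0.5295, 0.0438, 0.2893]
tool_rot: [0.466, 0.885, -0.0, 0.0]
ft_force: [-0.0, -0.2, -2.7]
grip_width: 0.0131
grasp_force: 58.7
clock 8.97 tcp [0.5295 0.0438 0.2893] yaw 124.46 shift now-axes [70.1 -1.1 -0.7] rotvec [-0.0003  0.0003 -0.0006] shift final-axes [70.1 -1.  -0.7] F [-0.  -0.2 -2.7]
wrist hole_nominal [(0.6, array([250., 100.]), array([0.4855, 0.1032, 0.13  ]))]
wrist pin_nose [(0.87, array([252., 192.]), array([0.5287, 0.0444, 0.199 ]))]
wrist pin_shoulder [(0.71, array([253., 223.]), array([0.5284, 0.045 , 0.267 ]))]
wrist ring_far []
top hole_nominal []
top pin_nose [(0.74, array([159., 234.]), array([0.5326, 0.0485, 0.199 ]))]
top pin_shoulder [(0.67, array([151., 240.]), array([0.5262, 0.0441, 0.267 ]))]
top ring_far [(0.59, array([200., 203.]), array([ 0.5761, -0.024 ,  0.29  ]))]
scene hole_nominal [(0.6, array([380., 180.]), array([0.4852, 0.1018, 0.13  ]))]
scene pin_nose [(0.64, array([346., 149.]), array([0.5279, 0.043 , 0.199 ]))]
scene pin_shoulder [(0.77, array([356., 112.]), array([0.5186, 0.0428, 0.267 ]))]
scene ring_far [(0.88, array([304., 103.]), array([ 0.5798, -0.0187,  0.29  ]))]
```

View pics/e.png

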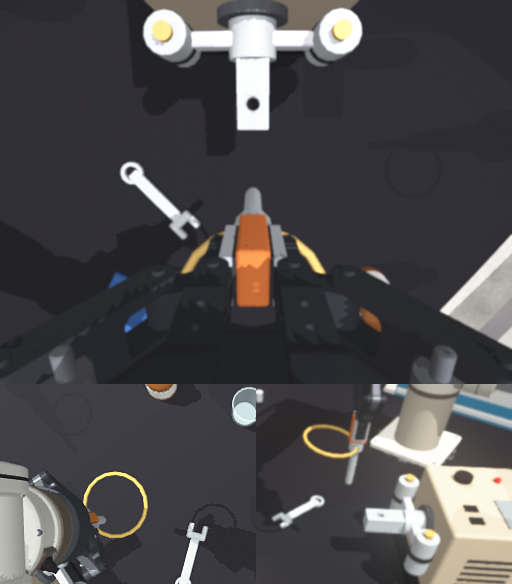

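The wrist view shows the hole as a dark disc at about (253,103) on the shaft. The pin's nose is at (252,190), in line with it. The ring is open and points away from the drive. Next I'll find the disc's centre precisely.

```bash
cat > f.py <<'E'
from h import *
np.set_printoptions(precision=4,suppress=True)
d=np.load("wrist.npz"); p={k:d[k] for k in d}; p["k1"]=float(p["k1"])
g=cv2.cvtColor(p["image"],cv2.COLOR_BGR2GRAY)
w=(slice(92,116),slice(242,266)); m=(g[w]<120).astype(np.uint8)
n,l,s,c=cv2.connectedComponentsWithStats(m); print(s.tolist(),c)
for i in range(1,n): 
    if 50<s[i,4]<300: h=at_z(p,c[i]+[242,92],.13); print("hole",h,c[i]+[242,92]); plan([h[0],h[1],.29],124.5)
# shaft edges at several rows, free end
for r in (70,85,115,122):
    x=np.nonzero(g[r,225:285]>150)[0]+225; a,b=at_z(p,(x.min()-.5,r),.13),at_z(p,(x.max()+.5,r),.13); print(r,x.min(),x.max(),(a+b)/2,np.linalg.norm(a-b))
col=g[110:140,253].astype(int); print("end profile",col.tolist())
e=at_z(p,(253,110+np.argmax(col<100)-.5),.13); print("end",e)
# nose: shank columns
for r in (190,194,198,203): print(r,[int(t) for t in g[r,240:266]])
E
python3 f.py
```

```text
[[0, 0, 24, 24, 461], [5, 6, 12, 12, 115]] [[11.7375 11.4707]
 [10.5478 11.6174]]
hole [0.4894 0.1019 0.13  ] [252.5478 103.6174]
clock 9.72 tcp [0.5297 0.0447 0.2893] yaw 124.55 shift now-axes [69.9 -0.8 -0.7] rotvec [-0.0001  0.      0.0009] shift final-axes [69.9 -0.8 -0.7] F [-0.9  0.3 -1.7]
70 236 268 [0.4715 0.127  0.13  ] 0.031113689462429102
85 236 268 [0.4792 0.1158 0.13  ] 0.03143851330787168
115 237 268 [0.4954 0.093  0.13  ] 0.031162621414545868
122 237 268 [0.4992 0.0875 0.13  ] 0.03133007158826845
end profile [136, 205, 235, 244, 250, 252, 252, 252, 252, 252, 252, 252, 252, 252, 251, 251, 252, 251, 244, 202, 118, 59, 48, 49, 50, 50, 49, 50, 49, 50]
end [0.5043 0.081  0.13  ]
190 [49, 50, 50, 50, 49, 54, 71, 94, 116, 130, 137, 141, 145, 149, 153, 157, 155, 142, 115, 81, 57, 49, 49, 51, 49, 50]
194 [51, 50, 49, 51, 65, 96, 122, 132, 133, 136, 139, 142, 145, 148, 154, 158, 162, 164, 163, 149, 112, 71, 51, 49, 49, 50]
198 [49, 50, 50, 54, 80, 115, 130, 133, 135, 138, 141, 143, 147, 150, 155, 159, 163, 165, 164, 159, 137, 90, 56, 48, 49, 50]
203 [50, 49, 51, 63, 91, 121, 132, 135, 137, 140, 143, 146, 149, 152, 156, 160, 163, 166, 166, 164, 149, 111, 69, 51, 50, 49]
```

```bash
python3 -m creep '[[[10,0,0],[0,0,0]],[[20,0,0],[0,0,0]],[[20,-1,0],[0,0,0]],[[14,0,0],[0,0,0]],[[6,0,10],[0,0,0]],[[0,0,15],[0,0,0]],[[0,0,15],[0,0,0]],[[0,0,9],[0,0,0]],[[0,0,0],[0,0,0]],[[0,0,0],[0,0,0]]]'; cat > g.py <<'E'
from h import *
np.set_printoptions(precision=4,suppress=True)
p=cam("wrist"); q=cam("scene"); t=cam("top"); print(bot.get_obs()["eef_pos"])
np.savez("wrist.npz",**{k:p[k] for k in("image","z_map","K","k1","W")})
a=cv2.resize(p["image"][60:260,150:350],(580,580),interpolation=cv2.INTER_CUBIC)
b=cv2.resize(q["image"][100:260,330:440],(220,320)); c=cv2.resize(t["image"][180:310,80:190],(220,260))
cv2.imwrite("pics/g.png",np.hstack([a,np.vstack([b,c])]))
E
python3 g.py
```

```text
clock: 10.98
eef_pos: [0.4895, 0.1017, 0.2407]
tool_rot: [0.465, 0.885, 0.0, 0.0]
ft_force: [0.3, -0.5, -1.8]
grip_width: 0.0133
grasp_force: 58.7
[0.4896 0.1017 0.2409]
```

View pics/g.png

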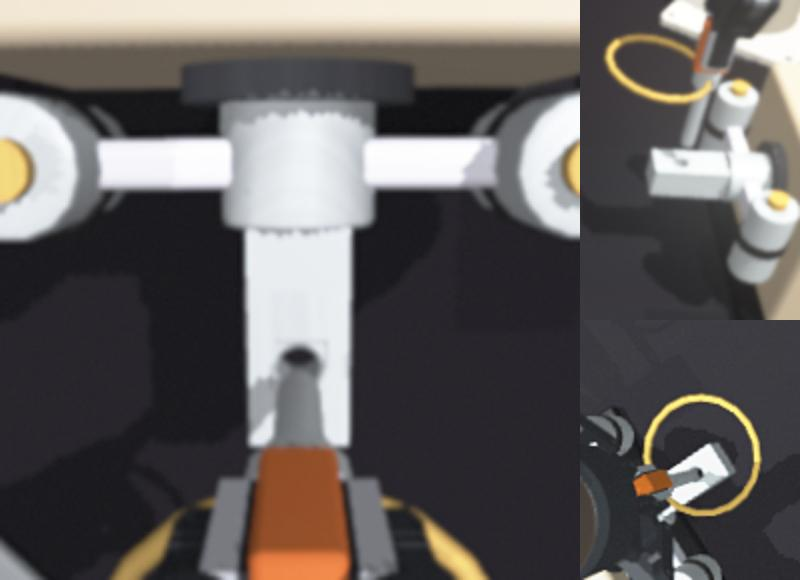

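The wrist crop shows the shank over the hole. The hole's far rim is at about (253.1,179), the nose edge is at about (253.1,185), and they line up sideways.

```bash
cat > k.py <<'E'
from h import *
np.set_printoptions(precision=4,suppress=True)
d=np.load("wrist.npz"); p={k:d[k] for k in d}; p["k1"]=float(p["k1"])
g=cv2.cvtColor(p["image"],cv2.COLOR_BGR2GRAY)
ax=np.array([np.cos(np.radians(124.7)),np.sin(np.radians(124.7)),0]); n=np.array([-ax[1],ax[0],0])
for c in (251,253,255): print(c,g[172:194,c].tolist())
for r in (179,182,188,192,198): print(r,g[r,232:276].tolist())
T=bot.get_obs()["eef_pos"]
f=lambda uv,z:((at_z(p,uv,z)-T)@ax*1000,(at_z(p,uv,z)-T)@n*1000)
for r in (178,179,180): print("rim",r,f((253,r),.13))
for r in (184,185,186): print("nose",r,f((253,r),.151))
E
python3 k.py
```

```text
251 [231, 231, 231, 230, 227, 215, 187, 146, 94, 52, 39, 38, 44, 62, 85, 102, 110, 114, 115, 116, 115, 115]
253 [230, 230, 230, 230, 227, 213, 179, 133, 80, 44, 38, 38, 42, 59, 84, 104, 116, 121, 122, 122, 122, 122]
255 [231, 231, 231, 231, 228, 217, 191, 152, 100, 56, 39, 39, 49, 67, 87, 103, 117, 127, 130, 131, 130, 130]
179 [26, 37, 88, 163, 223, 232, 233, 233, 234, 235, 234, 232, 230, 227, 225, 218, 204, 185, 164, 146, 136, 133, 138, 152, 176, 202, 222, 229, 231, 225, 220, 229, 236, 237, 236, 236, 237, 228, 173, 97, 48, 38, 39, 39]
182 [29, 35, 73, 149, 217, 232, 233, 233, 234, 235, 234, 232, 228, 211, 174, 125, 78, 49, 40, 39, 38, 38, 39, 39, 45, 66, 109, 158, 201, 220, 221, 230, 235, 236, 236, 235, 232, 217, 160, 90, 47, 39, 39, 39]
188 [27, 34, 70, 148, 217, 232, 231, 230, 232, 233, 225, 207, 193, 174, 149, 137, 132, 124, 114, 110, 112, 116, 117, 117, 111, 105, 104, 123, 158, 196, 225, 233, 236, 236, 236, 235, 230, 208, 144, 73, 41, 38, 38, 39]
192 [27, 28, 57, 134, 197, 202, 178, 165, 164, 165, 159, 149, 149, 144, 127, 113, 109, 110, 113, 115, 118, 122, 126, 130, 133, 134, 140, 170, 214, 231, 235, 235, 236, 236, 236, 236, 236, 224, 157, 78, 41, 38, 39, 39]
198 [28, 29, 46, 95, 144, 161, 162, 162, 164, 165, 165, 163, 150, 126, 110, 108, 110, 112, 115, 118, 120, 123, 127, 132, 134, 135, 136, 140, 176, 224, 234, 235, 235, 236, 236, 236, 237, 224, 156, 77, 40, 38, 38, 40]
rim 178 (np.float64(8.06461885134802), np.float64(-0.17737693527088821))
rim 179 (np.float64(7.181856669184337), np.float64(-0.17544988401070674))
rim 180 (np.float64(6.297548876161836), np.float64(-0.17351996326814517))
nose 184 (np.float64(8.032234241616848), np.float64(-0.12457910182705727))
nose 185 (np.float64(7.214109068970705), np.float64(-0.12279594555628082))
nose 186 (np.float64(6.394525142515114), np.float64(-0.1210100746974021))
```

```bash
python3 -m creep '[[[-1,0,6],[0,0,0]],[[0,0,6],[0,0,0]],[[0,0,3],[0,0,0]],[[0,0,2],[0,0,0]],[[0,0,1],[0,0,0]],[[0,0,0],[0,0,0]]]'; python3 -m creep '[[[0,0,1],[0,0,0]],[[0,0,1],[0,0,0]]]'; python3 -m creep '[[[0,0,1],[0,0,0]],[[0,0,1],[0,0,0]]]'
```

```text
clock: 11.88
eef_pos: [0.4898, 0.1009, 0.2223]
tool_rot: [0.465, 0.885, 0.0, 0.0]
ft_force: [0.0, -0.6, -1.3]
grip_width: 0.0134
grasp_force: 58.7
clock: 12.12
eef_pos: [0.4898, 0.1009, 0.2204]
tool_rot: [0.465, 0.885, 0.0, 0.0]
ft_force: [0.3, -0.5, -2.2]
grip_width: 0.0133
grasp_force: 58.7
clock: 12.38
eef_pos: [0.4897, 0.1009, 0.2182]
tool_rot: [0.465, 0.885, -0.0, 0.0]
ft_force: [-0.5, 0.0, -2.0]
grip_width: 0.0134
grasp_force: 58.7
```

```bash
python3 -m creep '[[[0,0,1],[0,0,0]],[[0,0,0],[0,0,0]]]'; python3 g.py; sed -i 's/pics\/g.png/pics\/g2.png/' g.py; sed -i 's/for r in (184,185,186)/for r in ()/' k.py; python3 k.py | head -3
```

```text
clock: 12.62
eef_pos: [0.4896, 0.1009, 0.2172]
tool_rot: [0.465, 0.885, -0.0, -0.0]
ft_force: [0.7, -0.7, -2.5]
grip_width: 0.0132
grasp_force: 58.7
[0.4898 0.1009 0.2174]
251 [230, 230, 230, 229, 230, 229, 229, 229, 229, 229, 230, 226, 205, 157, 102, 79, 96, 110, 114, 115, 115, 115]
253 [229, 229, 229, 229, 229, 229, 229, 229, 228, 229, 228, 223, 195, 140, 86, 82, 107, 118, 121, 121, 121, 121]
255 [229, 229, 229, 229, 229, 229, 229, 229, 229, 229, 229, 225, 201, 149, 93, 74, 100, 121, 128, 130, 129, 129]
```

```bash
for i in 1 2; do python3 -m creep '[[[0,0,1],[0,0,0]],[[0,0,1],[0,0,0]]]' | egrep 'eef|ft'; done; python3 -m creep '[[[0,0,1],[0,0,0]],[[0,0,1],[0,0,0]]]'|egrep 'eef|ft'
```

```text
eef_pos: [0.4897, 0.1009, 0.2153]
ft_force: [0.2, 0.3, -2.7]
eef_pos: [0.4897, 0.1009, 0.2132]
ft_force: [-0.0, -0.3, -2.5]
eef_pos: [0.4897, 0.1009, 0.2113]
ft_force: [-0.3, -0.3, -2.3]
```

The nose is 8 mm below the shaft's top with no side force, so it is in the hole. I'll keep lowering it.

```bash
python3 -m creep '[[[0,0,2],[0,0,0]],[[0,0,3],[0,0,0]],[[0,0,3],[0,0,0]]]'|egrep 'eef|ft'; python3 -m creep '[[[0,0,3],[0,0,0]],[[0,0,3],[0,0,0]],[[0,0,3],[0,0,0]]]'|egrep 'eef|ft'
```

```text
eef_pos: [0.4897, 0.1009, 0.203]
ft_force: [-0.0, -0.7, -2.2]
eef_pos: [0.4897, 0.1009, 0.1941]
ft_force: [-0.4, -0.1, -1.9]
```

```bash
python3 -m creep '[[[0,0,3],[0,0,0]],[[0,0,3],[0,0,0]],[[0,0,3],[0,0,0]]]'|egrep 'eef|ft'; python3 -m creep '[[[0,0,3],[0,0,0]],[[0,0,3],[0,0,0]],[[0,0,3],[0,0,0]]]'|egrep 'eef|ft'
```

```text
eef_pos: [0.4898, 0.1009, 0.1851]
ft_force: [-0.1, 0.6, -2.4]
eef_pos: [0.4897, 0.1009, 0.1761]
ft_force: [-0.4, 0.5, -3.1]
```

```bash
python3 -m creep '[[[0,0,3],[0,0,0]],[[0,0,3],[0,0,0]],[[0,0,3],[0,0,0]]]'|egrep 'eef|ft'; python3 -m creep '[[[0,0,3],[0,0,0]],[[0,0,3],[0,0,0]],[[0,0,2],[0,0,0]],[[0,0,1],[0,0,0]]]'|egrep 'eef|ft'
```

```text
eef_pos: [0.4897, 0.1009, 0.1671]
ft_force: [-0.5, -0.3, -2.2]
eef_pos: [0.4897, 0.1009, 0.1582]
ft_force: [-0.4, -0.1, -2.5]
```

```bash
for i in 1 2; do python3 -m creep '[[[0,0,1],[0,0,0]],[[0,0,1],[0,0,0]]]'|egrep 'eef|ft';done
```

```text
eef_pos: [0.4898, 0.1009, 0.1563]
ft_force: [0.7, 0.6, -1.5]
eef_pos: [0.4898, 0.1009, 0.1543]
ft_force: [0.5, -0.2, -2.1]
```

```bash
for i in 1 2 3; do python3 -m creep '[[[0,0,0.6],[0,0,0]],[[0,0,0.6],[0,0,0]]]'|egrep 'eef|ft';done
```

```text
eef_pos: [0.4897, 0.1009, 0.1531]
ft_force: [0.1, 0.6, -1.7]
eef_pos: [0.4897, 0.1009, 0.1519]
ft_force: [-0.1, 0.0, -2.5]
eef_pos: [0.4898, 0.1009, 0.1516]
ft_force: [-3.3, -0.6, 6.9]
```

Contact at TCP z 0.1516, where 0.1517 was expected: the shoulder is home at about 9 N. I'll release it, back off and check.

```bash
python3 -m creep '[[[0,0,0],[0,0,0]],[[0,0,0],[0,0,0]],[[0,0,0],[0,0,0]],[[0,0,0],[0,0,0]],[[0,0,-5],[0,0,0]],[[0,0,-15],[0,0,0]],[[0,0,-25],[0,0,0]],[[0,0,-25],[0,0,0]],[[0,0,-20],[0,0,0]],[[0,0,0],[0,0,0]]]' 60; cat > m.py <<'E'
from h import *
np.set_printoptions(precision=4,suppress=True)
I={}
for c in ("wrist","top","scene"):
    p=cam(c); I[c]=p["image"]; P,u,v=cloud(p)
    for t,lo,hi,dd in (("handle",.18,.195,.03),("ring",.143,.16,.12)):
        hs=cv2.cvtColor(p["image"],cv2.COLOR_BGR2HSV)[v,u]
        m=(P[:,2]>lo)&(P[:,2]<hi)&(np.hypot(P[:,0]-.4895,P[:,1]-.1015)<dd)&(hs[:,1]>90)&(hs[:,0]<35); Q=P[m]
        if t=="ring": m2=(np.hypot(Q[:,0]-.4895,Q[:,1]-.1015)>.075)&(Q[:,1]<.1); print("far pts",m2.sum(),Q[m2].mean(0) if m2.any() else 0)
        print(c,t,m.sum(), Q.mean(0) if m.any() else 0, Q[:,2].max() if m.any() else 0,cv2.minAreaRect(Q[:,:2].astype(np.float32)) if m.sum()>5 else 0)
    for q,z in (("linchpin",.166),("ring_far",.149),("pin_shoulder",.13)): print(c,q,[(round(d["score"],2),np.round(d["position"],0),at_z(p,d["position"],z)) for d in vision.place_of(p,q)[:1]])
b=cv2.resize(I["scene"][110:230,300:450],(450,360)); c=cv2.resize(I["top"][190:310,80:230],(450,360)) 
cv2.imwrite("pics/m2.png",np.vstack([b,c])[:600] if 0 else np.hstack([cv2.resize(I["scene"][110:230,300:433],(400,360)),cv2.resize(I["top"][190:310,80:213],(400,360))]))
E
python3 m.py
```

```text
clock: 18.4
eef_pos: [0.4912, 0.1012, 0.2434]
tool_rot: [0.465, 0.885, 0.002, 0.002]
ft_force: [-0.2, -0.2, 0.4]
grip_width: 0.0604
grasp_force: 0.0
wrist handle 725 [0.4886 0.1022 0.1873] 0.19054768120370308 ((0.48920124769210815, 0.10150972753763199), (0.013437771238386631, 0.02581705152988434), 34.85739517211914)
far pts 425 [0.533  0.0376 0.1495]
wrist ring 1104 [0.5198 0.0559 0.1479] 0.15988357413960327 ((0.4957538843154907, 0.09463214874267578), (0.14039239287376404, 0.15006159245967865), 35.438880920410156)
wrist linchpin [(0.91, array([249., 197.]), array([0.4888, 0.1004, 0.166 ]))]
wrist ring_far [(0.56, array([254., 282.]), array([0.5397, 0.0329, 0.149 ]))]
wrist pin_shoulder [(0.6, array([251., 185.]), array([0.4893, 0.1016, 0.13  ]))]
top handle 152 [0.4907 0.0985 0.1869] 0.19020388968246593 ((0.49052202701568604, 0.09923313558101654), (0.013265866786241531, 0.02594470977783203), 33.67134094238281)
far pts 143 [0.533  0.0365 0.1491]
top ring 309 [0.52   0.054  0.1483] 0.15995970631820877 ((0.47416138648986816, 0.06496772915124893), (0.16464446485042572, 0.0837661698460578
[... 158 characters left out ...]
.0307, 0.149 ]))]
top pin_shoulder [(0.93, array([138., 260.]), array([0.4839, 0.1002, 0.13  ]))]
scene handle 141 [0.4916 0.1034 0.187 ] 0.19122916117449218 ((0.4889187812805176, 0.10245631635189056), (0.01586519367992878, 0.026259617879986763), 36.26141357421875)
far pts 69 [0.5366 0.0409 0.1515]
scene ring 338 [0.5141 0.075  0.1498] 0.15989870053498118 ((0.5029067397117615, 0.1047258973121643), (0.1487390398979187, 0.15213431417942047), 39.78400421142578)
scene linchpin [(0.98, array([385., 163.]), array([0.4782, 0.1004, 0.166 ]))]
scene ring_far [(0.62, array([336., 170.]), array([0.5339, 0.0357, 0.149 ]))]
scene pin_shoulder [(0.95, array([379., 181.]), array([0.4878, 0.1021, 0.13  ]))]
```

View pics/m2.png

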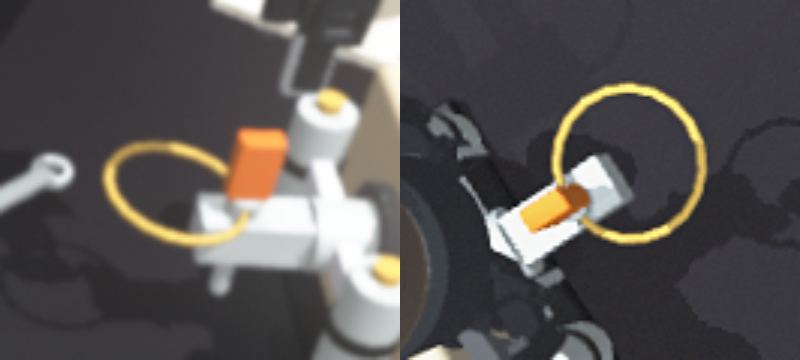

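The pin is seated: handle top at 0.187–0.188 m, shank showing under the shaft, ring open and past the free end. Its far edge is at about (177,230) in the top view, world (0.537, 0.033). Next I'll move the closed fingers over it and tilt the tool so the body leans outward.

```bash
python3 -m creep '[[[-10,0,0],[0,0,0]],[[-20,0,0],[0,0,0]],[[-20,0,0],[0,0,0]],[[-20,0,0],[0,0,0]],[[-13,0,0],[0,0,0]],[[0,0,10],[0,0.175,0]],[[0,0,10],[0,0.175,0]],[[0,0,0],[0,0,0]],[[0,0,0],[0,0,0]]]' 0; cat > n.py <<'E'
from h import *
np.set_printoptions(precision=4,suppress=True)
o=bot.get_obs(); m=R.from_quat(o["tool_rot"]).as_matrix(); print(o["clock"],o["eef_pos"],o["grip_width"],"axes\n",m)
ax=np.array([.5385-.4893,.0322-.1013,0]); ax/=np.linalg.norm(ax); print("ring yaw",np.degrees(np.arctan2(ax[1],ax[0])))
out=np.array([.569,-.822,0]); pin=np.array([.4893,.1013,.138])
for th in (0,.2,.4,.6,.8,.9,.95):
    w=pin+83e-3*(np.cos(.13-th)*out+np.array([0,0,np.sin(.13-th)])); print(th,w,(m.T@(w-o["eef_pos"])*1000).round(1))
p=cam("wrist"); cv2.imwrite("pics/n.png",p["image"])
E
python3 n.py
```

```text
clock: 20.12
eef_pos: [0.5361, 0.0338, 0.2209]
tool_rot: [0.458, 0.872, 0.081, -0.154]
ft_force: [-0.2, 1.0, 0.8]
grip_width: 0.0
grasp_force: 0.0
20.125 [0.5361 0.0338 0.2209] 4.767982589140837e-05 axes
 [[-0.5328  0.8238 -0.1936]
 [ 0.7742  0.5669  0.2817]
 [ 0.3418  0.0001 -0.9398]]
ring yaw -54.54869374389454
0 [0.5361 0.0336 0.1488] [-24.8  -0.   67.7]
0.2 [0.5364 0.0332 0.1322] [-30.9  -0.   83.1]
0.4 [0.5348 0.0355 0.1159] [-33.8  -0.   99.4]
0.6 [0.5314 0.0405 0.1004] [-33.5  -0.  116. ]
0.8 [0.5263 0.0478 0.0865] [-29.9  -0.1 132.2]
0.9 [0.5232 0.0523 0.0802] [-26.8  -0.1 139.9]
0.95 [0.5215 0.0548 0.0773] [-25.1  -0.1 143.6]
```

View pics/n.png

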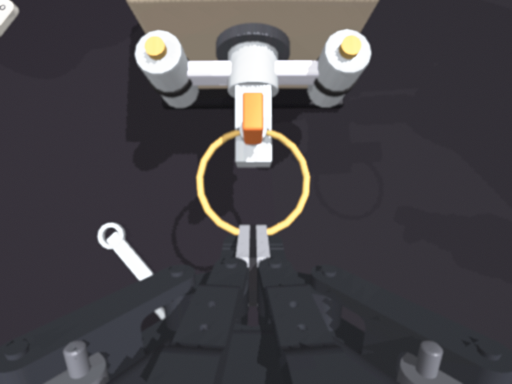

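The fingertips (253,228) are centred sideways over the ring's far edge (253,235). I'll come down to just above the wire, then push along its arc.

```bash
python3 -m creep '[[[-10,0,10],[0,0,0]],[[-10,0,20],[0,0,0]],[[-5,0,17],[0,0,0]],[[0,0,10],[0,0,0]],[[0,0,0],[0,0,0]]]'; python3 -m creep '[[[0,0,4],[0,0,0]],[[0,0,4],[0,0,0]],[[0,0,2],[0,0,0]]]'; python3 -m creep '[[[-3,0,7],[0,0,0]],[[-3,0,8],[0,0,0]]]'
```

```text
clock: 20.8
eef_pos: [0.5374, 0.0314, 0.1586]
tool_rot: [0.458, 0.872, 0.081, -0.154]
ft_force: [-0.2, -0.0, 0.5]
grip_width: -0.0004
grasp_force: 0.0
clock: 21.18
eef_pos: [0.5361, 0.0336, 0.1493]
tool_rot: [0.458, 0.872, 0.081, -0.154]
ft_force: [-0.1, 0.6, -0.1]
grip_width: -0.0001
grasp_force: 0.0
clock: 21.42
eef_pos: [0.537, 0.0332, 0.1335]
tool_rot: [0.458, 0.872, 0.082, -0.153]
ft_force: [-0.9, -0.8, 4.0]
grip_width: -0.0001
grasp_force: 2.0
```

```bash
python3 -m creep '[[[-1.5,0,8],[0,0,0]],[[-1.5,0,8],[0,0,0]]]'|egrep 'eef|ft'; python3 -m creep '[[[0,0,8],[0,0,0]],[[0.3,0,8],[0,0,0]]]'|egrep 'eef|ft'; python3 -m creep '[[[1.5,0,8],[0,0,0]],[[2,0,8],[0,0,0]],[[3,0,8],[0,0,0]],[[1,0,4],[0,0,0]]]'|egrep 'eef|ft'; python3 -c "
from h import *
I=[cam(c)['image'] for c in ('scene','wrist')]
cv2.imwrite('pics/o.png',np.hstack([cv2.resize(I[0][100:260,290:450],(400,400)),cv2.resize(I[1][0:300,100:400],(400,400))]))"
```

```text
eef_pos: [0.5349, 0.0353, 0.1164]
ft_force: [0.4, -0.7, 2.5]
eef_pos: [0.5312, 0.0402, 0.1013]
ft_force: [1.2, -0.4, 1.5]
eef_pos: [0.5214, 0.0544, 0.0779]
ft_force: [-0.1, -0.1, -0.8]
```

View pics/o.png

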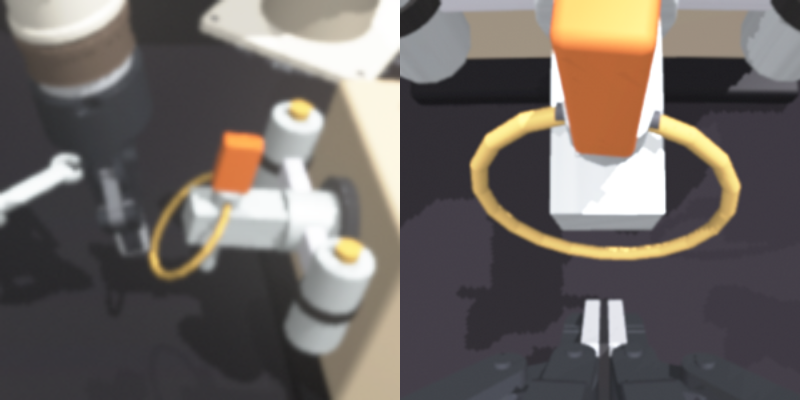

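The picture caught the ring on its own, well past centre and clear of the fingers, but not yet hanging straight. I'll back off along the tool axis and look again.

```bash
python3 -m creep '[[[-8,0,-10],[0,0,0]],[[-10,0,-20],[0,0,0]],[[-10,0,-30],[0,0,0]],[[-5,0,-30],[0,0,0]],[[0,0,-20],[0,0,0]],[[0,0,0],[0,0,0]],[[0,0,0],[0,0,0]]]'; python3 -c "
from h import *
np.set_printoptions(precision=4,suppress=True)
P=[cam(c) for c in ('scene','wrist','top')]; I=[p['image'] for p in P]
for p in P:
    print([(q,round(d['score'],2),at_z(p,d['position'],z)) for q,z in (('ring_far',.055),('linchpin',.166)) for d in vision.place_of(p,q)[:1]])
    C,u,v=cloud(p); hs=cv2.cvtColor(p['image'],cv2.COLOR_BGR2HSV)[v,u]; r=C-[.4893,.1013,0]; k=(np.hypot(r[:,0],r[:,1])<.06)&(r[:,2]>.045)&(r[:,2]<.125)&(hs[:,0]>12)&(hs[:,0]<32)&(hs[:,1]>110)&(hs[:,2]>120)
    if k.sum()>5: s=r[k]@[.569,-.822,0]; print('ring pts',k.sum(),'z',r[k,2].min(),r[k,2].max(),'fit out vs z',np.polyfit(r[k,2]-.138,s,1),'low out',s[r[k,2]<.08].mean())
    h=(np.hypot(r[:,0],r[:,1])<.03)&(r[:,2]>.18)&(r[:,2]<.195); print('handle z',np.median(r[h,2]),h.sum())
cv2.imwrite('pics/q.png',np.hstack([cv2.resize(I[0][100:260,290:450],(400,400)),cv2.resize(I[1][0:300,100:400],(400,400))]))"
```

```text
clock: 23.4
eef_pos: [0.5609, -0.003, 0.17]
tool_rot: [0.458, 0.872, 0.081, -0.154]
ft_force: [0.1, -0.7, 0.0]
grip_width: -0.0001
grasp_force: 0.0
[('ring_far', 0.6, array([0.4939, 0.1015, 0.055 ])), ('linchpin', 0.92, array([0.4778, 0.0966, 0.166 ]))]
ring pts 68 z 0.05778100904507122 0.12358765752280654 fit out vs z [0.0265 0.0028] low out 0.0005220167298574832
handle z 0.1886002331405004 141
[('linchpin', 0.63, array([0.4894, 0.0992, 0.166 ]))]
ring pts 187 z 0.06142100749732027 0.12482086105870793 fit out vs z [0.0244 0.0039] low out 0.0015341357882358475
handle z 0.18714634872211625 679
[]
handle z 0.18681928343458198 11
```

View pics/q.png

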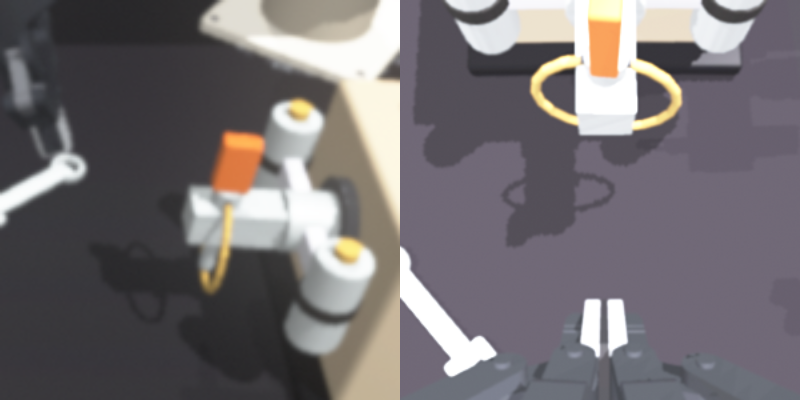

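The ring now hangs straight down around the shaft and the pin's end: the fitted plane is vertical and its low edge is under the pin, at (210,285) in the scene crop. The handle top is still at 0.187 m and the gripper is clear. I'll hand the job in.

```bash
python3 -c "
from workcell import workorder; print(workorder.job_done())"
```

```text
the job is handed in; nothing more can be done
None
```

The linch pin is fully home in the shaft's cross hole, the ring has snapped shut around its end, and the robot touches nothing; I handed the job in after about 24 s, with no verdict returned.

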